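Space the cleaned printer rollers on the drying rack

ROBOT

A 7-joint arm with a two-finger parallel gripper is mounted at the origin on the work surface. World frame = base frame: x ahead of the robot, y to its left, z up, the work surface at z = 0. Lengths are in m, angles in rad, forces in N, time in s.
With the tool pointing down it reaches from about 0.425 to 0.875 m from the base axis. Payload 9.9 kg.
Tool frame: the origin (TCP) lies midway between the tips of the shut fingers; the grasp point (between the pads) lies 19 mm behind it; z points along the fingers, x is the direction in which the jaws open and shut, and the axes are right-handed (so a half turn about z gives the same grasp; the last joint's range is limited). The gripper opens to 85 mm and grips with 20 to 120 N. Pads are 22 mm wide; open, the fingers measure 114 mm over their backs; the gripper's body (76 mm by 85 mm) begins 54 mm behind the grasp point. The pads swing forward as they close: fully open they stand 13 mm farther back than shut.
Start: joints at [-1.213, 0.576, 0.025, 1.437, -0.015, 1.129, -0.057], TCP at [0.289, 0.61, 0.231] pointing down, gripper open.
Joint ranges: [-2.76, 2.76], [-0.34, 2.15], [-1.52, 1.57], [0.19, 2.46], [-1.09, 4.23], [0.17, 1.99], [-2.82, 2.82]. Speed limits (rad/s): [2.22, 2.22, 3.01, 3.01, 3.14, 3.14, 3.14].

INTERFACE

Orientations are given as a unit quaternion [x, y, z, w].
In Python, from bench import arm gives the robot as it stands.
- The arm moves only by the shell command python3 -m jog 'ROWS'. ROWS is a JSON object of lists of equal length, an entry for each row: "linear": the shift along the tool's x, y, z in cm, a list of three; "roll": the turn about the tool's z in rad; "claw": the opening, from 0 (shut) to 1 (fully open). In form: {"linear": [[x, y, z], ...], "roll": [roll, ...], "claw": [claw, ...]}. A call has exactly 8 rows; each row shifts and turns the commanded pose from where the row before left it, along the tool's axes as they then stand; what a row does not reach is not made up. A row lasts 1/8 s, in which the tool goes at most 62.5 mm and 10.7 degrees, less where a joint would pass 70% of its speed; a pose out of reach is approached as far as the arm can. A call with a gripper value outside its range is refused whole. The fingers move at their own pace and stop on an object; the grip force is fixed at half the most. Time passes only in rows, so rows that do not move let the fingers close, or fill a call up. It gives the time, the measured TCP pose, the force and the opening at its end, in the units of the state.
- arm.sense(): the state, without advancing time (a new reading comes with each control period).
- arm.camera(name): name is "scene" or "top" or "wrist"; returns the picture (480x640x3 uint8, blue, green, red); there is no depth.
- arm.camera_info(name): a dict with "vertical_fov" (degrees; the focal length in pixels is half the picture's height over the tangent of half this angle, whatever the lens; pixels are square), "cx", "cy" (the principal point, pixels), "R" (3x3) and "t" (3): a world point X has camera coordinates R X + t; the wrist camera has in their place "T_tool_cam" (4x4, takes a point from camera to tool coordinates, whose origin is the TCP and whose axes are the tool frame's). Camera axes: x right, y down, z forward; pixel columns grow to the right and rows downward; lengths in m; the calibration is good to about 2 mm. A picture is of the moment at which its call begins: read the wrist's pose just before it. camera_info takes no time and is no camera call.
- arm.sign_off(): hands the job in, once; it reports no verdict.
The state is a dict: "time": time; "qpos": joint angles; "qvel": joint speeds; "tau": joint torques, N m; "tool_pos": TCP position; "ee_rot": TCP orientation; "force": force on the tool from outside, world axes, zero at the start; "ft_torque": the same for the moment, N m; "gripper_width": finger opening in m.
Only numpy, scipy, OpenCV 4.12 (cv2) and the standard library are available. Lean on these libraries where they do the work, as an engineer would, in place of code of your own. Each camera call takes 0.05 s, during which the arm holds its last target. There are 200 camera calls.

TASK

Take the U-shaped wooden spacing gauge by its handle, lower it astride the first roller with its thick leg on the end-plate side, and draw the roller towards the tall end plate until the thick leg meets the plate; then step the gauge on and draw the second roller in the same way until the thick leg meets the first roller, without pushing that one out of place. This leaves the same clear gap of about 60 mm before each roller; finally stand the gauge upright on the bench, off the rack, and let go.

Things in the scene. Friction and masses are not known exactly. Their poses are not given: they have to be found in the camera images.
- rack: Fixed aluminium rack: rails along its y, tops 25 mm above the bench; at its right-hand end seen from the robot a tall end plate (130 mm wide, 100 high). Origin: bench height, middle of the plate's inner face. +y runs along the rails past first then second roller to a low stop (32 mm high) at 305 mm; z up. Turned under 10 degrees, so +y is roughly the robot's left.
- roller_a (a point): First roller, next to the end plate: centre of a black rubber roller, 30 mm diameter, 110 long, lying across the rails, axis 65 mm above the bench. Its grey carrier (24 mm along y, 136 along x, 76 high) slides only along the rack's y against 2.5 N of friction and stays where left. Wanted: a clear gap of 60 mm between plate and rubber.
- roller_b (a point): Second roller, farther from the end plate: centre of a roller and carrier just like the first. Wanted: a clear gap of 60 mm between the two rubbers. Work with the gauge's underside 30 to 45 mm above the bench: its legs then clear the rails and straddle roller and carrier, its bridge clears the roller, and its thin leg pulls the roller.
- gauge_mid (a point): Loose wooden U-shaped gauge, 135 mm high, 50 deep (x), 0.2 kg, robot's side of rack; like the solid block but slotted. Point: 67.5 up, mid-slot, under the handle. Slot y -26 to 26, open below, 60 high; thick leg y -64 to -26 (end-plate side), thin leg y 26 to 38; bridge top 80 up. Handle 26 thick (y), 50 (x), 55 high, centre 40 above point. Axes within 20 degrees of the robot's.
There are look-alikes about, which are no part of the job. What is shaped like the part that bears gauge_mid but blue is not meant.

How it is judged:
On the way, in this order (a step that is already met when the one before it is completed fails the run):
1. with the gauge lowered astride it, the first roller has been drawn to its gap of 60 mm (within 12 mm) from the end plate (y of roller_a in the frame of rack between 0.063 and 0.087 m and horizontal distance between gauge_mid and roller_a below 0.03 m and height (world z) of gauge_mid below 0.125 m), for 0.2 s.
2. with the gauge lowered astride it, the second roller has been drawn to its gap of 60 mm (within 12 mm) from the first, whose own gap is still right (y of roller_a in the frame of rack between 0.063 and 0.087 m and horizontal distance between roller_a and roller_b between 0.078 and 0.102 m and horizontal distance between gauge_mid and roller_b below 0.03 m and height (world z) of gauge_mid below 0.125 m), for 0.2 s.
At the end, for the whole second after the job is handed in: The clear gaps between end plate and first roller and between first and second roller are both 60 mm, each within 12 mm (roller axes 75 mm from the plate's inner face and 90 mm apart), and the gauge stands upright (within 10 degrees) and at rest on the bench, off the rack (y of roller_a in the frame of rack between 0.063 and 0.087 m and horizontal distance between roller_a and roller_b between 0.078 and 0.102 m and height (world z) of gauge_mid below 0.075 m and angle between gauge_mid's own z axis and vertical below 0.17 rad and linear speed of gauge below 0.02 m/s); the robot touches nothing.
It also fails if it takes over 56 s, if anything falls off the work surface, if the arm or the gripper's body presses on something with over 40 N, if the wrist force passes 120 N, or if a joint passes its speed limit or range.

## Working session

There is one attempt and no reset: what is moved stays moved. The work goes in short steps, Python scripts to look and compute and a shell command to move; the robot and the scene stay as the last step left them, time stands still between calls to the robot, and variables do not carry over. Pictures are saved under pics/ and viewed, on a budget of 10 in all, crops included, one or two more only if the job needs it, and the job is handed in when it is done.

```bash
mkdir -p pics; python3 - <<'E'
from bench import arm
import cv2
print(arm.sense())
for n in("scene","top","wrist"):
    i=arm.camera_info(n);print(n,i)
    cv2.imwrite(f"pics/{n}0.png",arm.camera(n))
E
```

```text
{'time': 0.0, 'qpos': array([-1.21279358,  0.57649663,  0.02486502,  1.43786439, -0.01496884,
        1.12901223, -0.05650599]), 'qvel': array([ 0.00183074,  0.00011945, -0.00193646, -0.00039319, -0.00140175,
       -0.00046797, -0.00080974]), 'tau': array([ 6.59975967e-05, -7.65755725e+01,  2.25042634e+00, -2.85965592e+01,
        1.53377268e-02,  1.27602147e-02,  3.18806826e-05]), 'tool_pos': array([0.2884383 , 0.60979019, 0.23048239]), 'ee_rot': array([ 8.44851101e-01,  5.35000917e-01, -6.39763702e-04,  4.76978144e-04]), 'force': array([ 0.07840747,  0.60771475, -0.15514113]), 'ft_torque': array([-0.0331562 , -0.00956363,  0.03327063]), 'gripper_width': 0.0855081012820023}
scene {'vertical_fov': 46.31553121809041, 'cx': 314.33838594657675, 'cy': 242.9618137760822, 'R': array([[-0.84421799,  0.53564209,  0.01958424],
       [ 0.37926303,  0.62277194, -0.6843352 ],
       [-0.37875525, -0.5703005 , -0.72890452]]), 't': array([ 0.38707568, -0.15459377,  1.13102019])}
top {'vertical_fov': 56.590516126393396, 'cx': 322.4854069303769, 'cy': 236.0603431525174, 'R': array([[ 0.01722715, -0.99931456, -0.03276636],
       [-0.98836936, -0.01206791, -0.15159281],
       [ 0.15109348,  0.03499677, -0.98789979]]), 't': array([0.036667  , 0.48737325, 0.7003344 ])}
wrist {'vertical_fov': 68.91029592131063, 'cx': 321.37966609226015, 'cy': 241.9742528405041, 'T_tool_cam': array([[ 9.99999701e-01, -6.28289862e-04,  4.50454226e-04,
         2.41519730e-04],
       [ 4.84501226e-04,  9.63381657e-01,  2.68133452e-01,
        -6.75289821e-02],
       [-6.02424869e-04, -2.68133154e-01,  9.63381673e-01,
        -1.42887344e-01],
       [ 0.00000000e+00,  0.00000000e+00,  0.00000000e+00,
         1.00000000e+00]])}
```

View pics/top0.png

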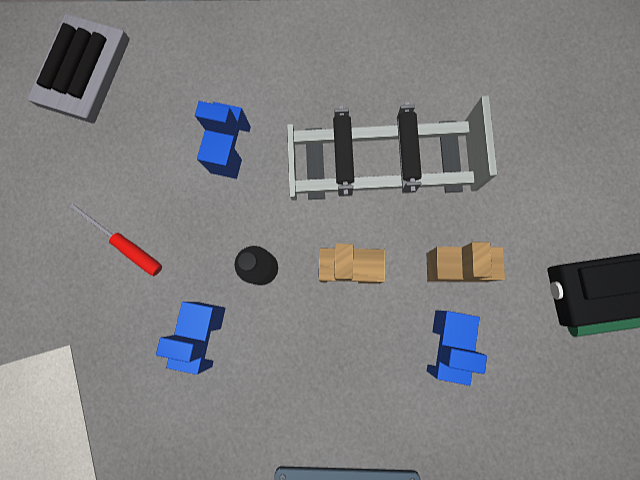

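View pics/scene0.png

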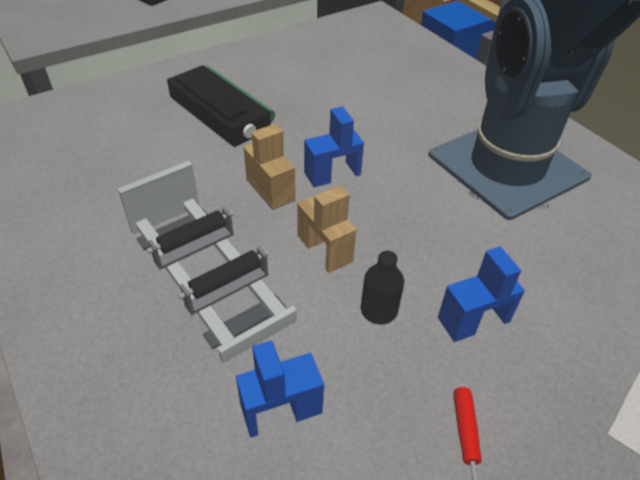

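```bash
cat > h.py <<'E'
import numpy as np, cv2
from bench import arm
from scipy.spatial.transform import Rotation as Ro
def cam(name,pose=None):
    i=arm.camera_info(name)
    if name=="wrist":
        s=pose or arm.sense();T=np.eye(4);T[:3,:3]=Ro.from_quat(s["ee_rot"]).as_matrix();T[:3,3]=s["tool_pos"]
        M=T@i["T_tool_cam"];R=M[:3,:3].T;t=-R@M[:3,3]
    else: R,t=np.array(i["R"]),np.array(i["t"])
    f=240/np.tan(np.radians(i["vertical_fov"])/2)
    return f,i["cx"],i["cy"],R,t
def ray(c,u,v,z):
    f,cx,cy,R,t=c;o=-R.T@t;d=R.T@np.array([(u-cx)/f,(v-cy)/f,1]);return (o+d*(z-o[2])/d[2])
def proj(c,X):
    f,cx,cy,R,t=c;p=R@np.array(X)+t;return np.array([cx+f*p[0]/p[2],cy+f*p[1]/p[2]])
E
python3 - <<'E'
import cv2,numpy as np
a=cv2.imread("pics/top0.png")[85:285,280:510];b=cv2.imread("pics/scene0.png")[110:280,235:375]
cv2.imwrite("pics/c1.png",cv2.resize(a,None,fx=3,fy=3,interpolation=cv2.INTER_CUBIC))
cv2.imwrite("pics/c2.png",cv2.resize(b,None,fx=3.5,fy=3.5,interpolation=cv2.INTER_CUBIC))
E
```

```text
(no output)
```

View pics/c1.png

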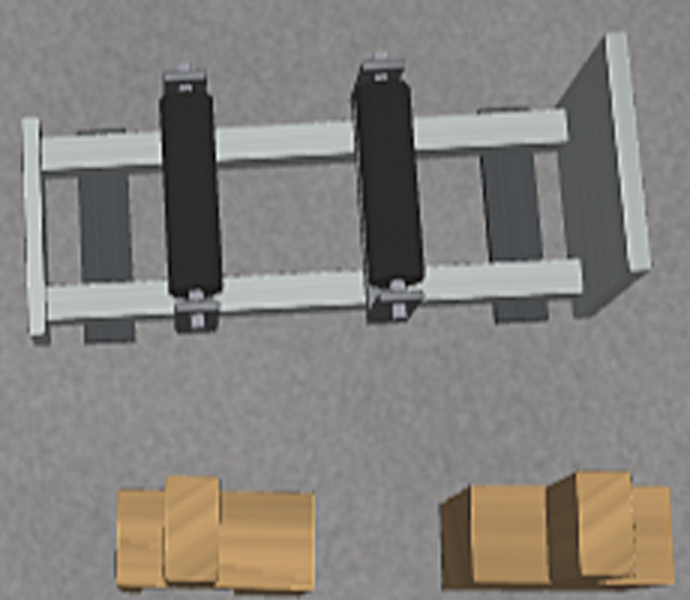

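View pics/c2.png

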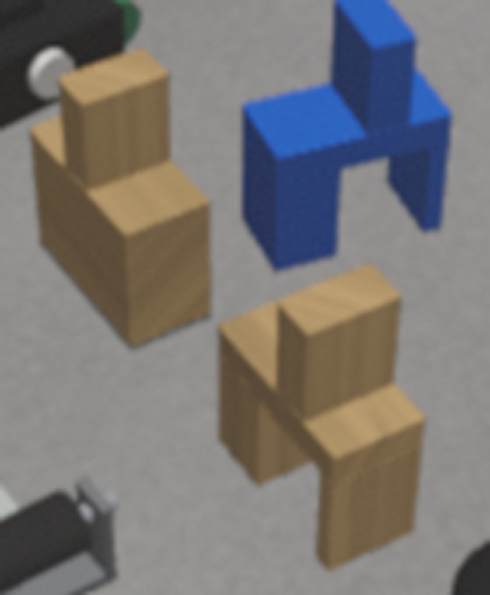

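```bash
python3 - <<'E'
from h import *
c=cam("top")
g=lambda u,v,z:ray(c,u/3+280-.33,v/3+85-.33,z)
def m(ps,z): return np.mean([g(u,v,z) for u,v in ps],0)
H=[(168,476),(219,478),(215,583),(164,580)]
P=[g(*p,.135) for p in H];hc=np.mean(P,0);print("handle",hc,"sides",np.linalg.norm(P[0]-P[1]),np.linalg.norm(P[1]-P[2]))
d=P[3]-P[2]+P[0]-P[1];print("yaw",np.degrees(np.arctan2(-d[0],d[1])))
B=[g(*p,.08) for p in [(118,491),(315,493),(313,591),(117,586)]];d=B[0]-B[1]+B[3]-B[2]
bc=np.mean(B,0);y=np.arctan2(-d[0],d[1]);print("bridge",bc,"yaw",np.degrees(y),"len",np.linalg.norm(d)/2, "mid est",bc+.013*np.array([-np.sin(y),np.cos(y),0]))
pl=[g(606,35,.1),g(631,269,.1)];print("plate",pl)
e=pl[0]-pl[1];ry=np.arctan2(e[1],e[0]);print("rack yaw",np.degrees(ry),np.linalg.norm(e))
r1=g(42,170,.025)-g(568,142,.025);r2=g(49,319,.025)-g(581,291,.025)
for d in(r1,r2):print("rail yaw",np.degrees(np.arctan2(-d[0],d[1])))
a=m([(357,82),(410,82),(424,280),(370,285)],.067);b=m([(162,95),(212,95),(220,290),(168,297)],.067)
O=(pl[0]+pl[1])/2
for ang in(ry,np.arctan2(-(r1+r2)[0],(r1+r2)[1])):
  yy=np.array([-np.sin(ang),np.cos(ang),0]);print("a",a,(a-O)@yy,"b",b,(b-O)@yy)
E
```

```text
handle [0.43646221 0.00991806 0.135     ] sides 0.024280292642184755 0.04987259827483284
yaw -2.006242799305489
bridge [ 0.4362729  -0.00316332  0.08      ] yaw -0.1981989560747996 len 0.10079452407234539 mid est [0.43631787 0.00983661 0.08      ]
plate [array([ 0.70240055, -0.20477434,  0.1       ]), array([ 0.57577626, -0.21276124,  0.1       ])]
rack yaw 3.609180203671555 0.1268759241726347
rail yaw 3.458583614699048
rail yaw 3.593045017293064
a [ 0.63413295 -0.09684356  0.067     ] 0.11201419191985215 b [0.62672733 0.01147031 0.067     ] 0.22057942544815579
a [ 0.63413295 -0.09684356  0.067     ] 0.11201713623307925 b [0.62672733 0.01147031 0.067     ] 0.22058141905267867
```

The picture shows two wooden pieces in the top view. The one at (352,262) has a slot, with its thick leg to the right (towards the end plate), so it is the gauge. The one at (466,262) is solid, which the scene crop confirms, so it is a look-alike. The blue ones at (222,138), (190,338) and (458,347) are excluded too.

```bash
python3 -m jog '{"linear":[[0,0,0],[0,0,0],[0,0,0],[-5.4,1.4,0],[-5.4,1.4,0],[-5.4,1.4,0],[-5.4,1.4,0],[-5.4,1.4,0]],"roll":[-0.142,-0.142,-0.14,0,0,0,0,0],"claw":[1,1,1,1,1,1,1,1]}'
python3 -m jog '{"linear":[[-5.4,1.4,0],[-5.4,1.4,0],[-5.4,1.4,0],[-5.4,1.4,0],[-5.4,1.4,0],[-5.4,1.4,0],[0,0,0],[0,0,0]],"roll":[0,0,0,0,0,0,0,0],"claw":[1,1,1,1,1,1,1,1]}'
cat > w.py <<'E'
import sys
from h import *
s=arm.sense();cv2.imwrite(sys.argv[1],arm.camera("wrist"))
x=Ro.from_quat(s["ee_rot"]).as_matrix()
print(s["time"],s["tool_pos"],"yaw",np.degrees(np.arctan2(x[1,0],x[0,0])),s["gripper_width"],s["force"])
np.savez(sys.argv[1]+".npz",p=s["tool_pos"],q=s["ee_rot"])
E
python3 w.py pics/w1.png
```

```text
time: 1.15
tool_pos: [0.354, 0.3371, 0.2313]
ee_rot: [0.713, 0.701, 0.0, 0.0]
force: [0.9, 0.1, 0.1]
gripper_width: 0.0854
time: 2.15
tool_pos: [0.4318, 0.0139, 0.2312]
ee_rot: [0.714, 0.701, -0.0, -0.0]
force: [-0.3, 0.1, -0.6]
gripper_width: 0.0855
2.15 [0.43182638 0.01387006 0.23120162] yaw 88.95401506901659 0.085479950067038 [-0.27756425  0.06347536 -0.60961464]
```

View pics/w1.png

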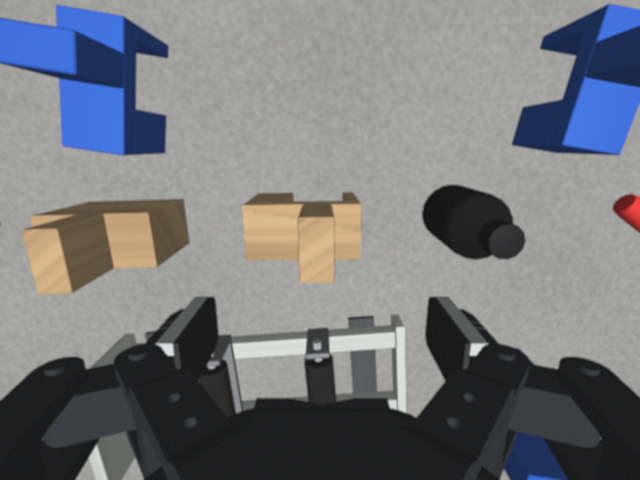

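```bash
python3 - <<'E'
from h import *
c=cam("wrist")
P=[ray(c,*p,.135) for p in [(299,216),(334,216),(334,282),(300,282)]]
print(np.round(P,4),np.mean(P,0))
print([np.round(ray(c,*p,.08),4) for p in [(243,204),(360,204),(360,258),(245,259)]])
E
```

```text
[[ 0.4119 -0.0005  0.135 ]
 [ 0.4123  0.0238  0.135 ]
 [ 0.4615  0.0234  0.135 ]
 [ 0.4611 -0.0015  0.135 ]] [0.43672379 0.01131651 0.135     ]
[array([ 0.4117, -0.0513,  0.08  ]), array([0.4134, 0.0478, 0.08  ]), array([0.4615, 0.0484, 0.08  ]), array([ 0.4607, -0.0533,  0.08  ])]
```

The handle is between the fingers at pixels (299–334, 216–282), and both views agree to 1.5 mm. Next I descend and grip.

```bash
python3 -m jog '{"linear":[[-0.3,0.5,0],[0,0,4],[0,0,4],[0,0,3.5],[0,0,2],[0,0,0],[0,0,0],[0,0,0]],"roll":[0,0,0,0,0,0,0,0],"claw":[1,1,1,1,1,1,0,0]}'
python3 -m jog '{"linear":[[0,0,0],[0,0,0],[0,0,0],[0,0,0],[0,0,-3],[0,0,-4],[0,0,-4],[0,0,-4]],"roll":[0,0,0,0,0,0,0,0],"claw":[0,0,0,0,0,0,0,0]}'; python3 w.py pics/w2.png
```

```text
time: 3.2
tool_pos: [0.4376, 0.0107, 0.0972]
ee_rot: [0.713, 0.701, 0.001, 0.001]
force: [-0.7, -0.4, 0.0]
gripper_width: 0.052
time: 4.2
tool_pos: [0.4364, 0.0104, 0.2476]
ee_rot: [0.713, 0.701, -0.0, -0.0]
force: [0.4, -0.2, -1.6]
gripper_width: 0.0251
4.2 [0.43644525 0.0104143  0.24762488] yaw 88.97895767606208 0.025086750161407448 [ 0.41099388 -0.2157921  -1.56320007]
```

View pics/w2.png

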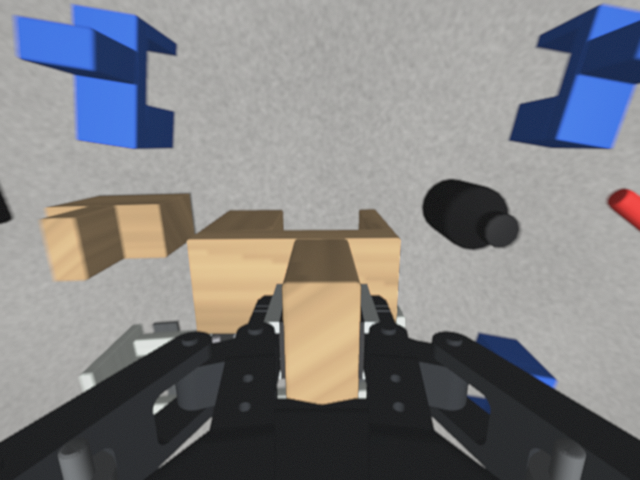

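Gripped squarely: the handle is between the pads at (285–360, 240–400) and the slot faces down. I'll carry it over roller A, turned to the rack's angle.

```bash
python3 -m jog '{"linear":[[0,0,0],[-3.0,4.75,0],[-3,4.75,0],[-3,4.75,0],[-3,4.75,0],[0,0,0],[0,0,0],[0,0,0]],"roll":[-0.08,0,0,0,0,0,0,0],"claw":[0,0,0,0,0,0,0,0]}'; python3 w.py pics/w3.png; python3 - <<'E'
from h import *
cv2.imwrite("pics/s3.png",cv2.resize(arm.camera("scene")[100:370,80:400],None,fx=2.2,fy=2.2))
E
```

```text
time: 5.25
tool_pos: [0.6332, -0.0967, 0.2464]
ee_rot: [0.684, 0.729, 0.0, -0.0]
force: [0.1, 0.9, -2.4]
gripper_width: 0.0254
5.25 [ 0.63323892 -0.09666735  0.24639757] yaw 93.61252669609864 0.02539600449403188 [ 0.05995007  0.86469813 -2.44843542]
```

View pics/w3.png

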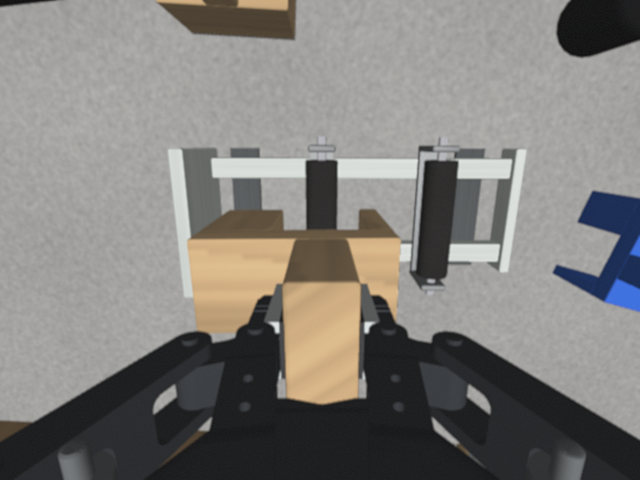

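Roller A (columns 306–337) is centred in the slot (283–359) and parallel to it, so I can lower.

```bash
python3 -m jog '{"linear":[[0,0,2],[0,0,3],[0,0,3],[0,0,2],[0,0,1.4],[0,0,0],[0,0,0],[0,0,0]],"roll":[0,0,0,0,0,0,0,0],"claw":[0,0,0,0,0,0,0,0]}'
```

```text
time: 6.35
tool_pos: [0.6346, -0.0976, 0.1333]
ee_rot: [0.685, 0.729, 0.0, 0.001]
force: [0.1, 0.5, -1.7]
gripper_width: 0.026
```

```bash
python3 -m jog '{"linear":[[-0.7,0,0],[-0.7,0,0],[-0.7,0,0],[-0.7,0,0],[-0.7,0,0],[-0.5,0,0],[0,0,0],[0,0,0]],"roll":[0,0,0,0,0,0,0,0],"claw":[0,0,0,0,0,0,0,0]}';python3 -m jog '{"linear":[[-0.15,0,0],[-0.15,0,0],[0,0,0],[0,0,0],[0,0,0],[0,0,0],[0,0,0],[0,0,0]],"roll":[0,0,0,0,0,0,0,0],"claw":[0,0,0,0,0,0,0,0]}'
```

```text
time: 7.35
tool_pos: [0.6362, -0.138, 0.1321]
ee_rot: [0.685, 0.729, -0.001, 0.0]
force: [-0.5, 0.1, -2.1]
gripper_width: 0.0254
time: 8.35
tool_pos: [0.6366, -0.1404, 0.1323]
ee_rot: [0.685, 0.729, -0.0, -0.0]
force: [-1.5, 2.4, -2.4]
gripper_width: 0.0254
```

```bash
python3 -m jog '{"linear":[[-0.15,0,0],[-0.15,0,0],[0,0,0],[0,0,0],[0,0,0],[0,0,0],[0,0,0],[0,0,0]],"roll":[0,0,0,0,0,0,0,0],"claw":[0,0,0,0,0,0,0,0]}';python3 -m jog '{"linear":[[-0.1,0,0],[0,0,0],[0,0,0],[0,0,0],[0,0,0],[0,0,0],[0,0,0],[0,0,0]],"roll":[0,0,0,0,0,0,0,0],"claw":[0,0,0,0,0,0,0,0]}'
```

```text
time: 9.35
tool_pos: [0.6371, -0.1437, 0.1324]
ee_rot: [0.685, 0.729, 0.0, 0.0]
force: [-0.2, 0.7, -2.4]
gripper_width: 0.0252
time: 10.35
tool_pos: [0.6371, -0.1442, 0.1324]
ee_rot: [0.685, 0.729, 0.0, 0.0]
force: [1.2, 2.9, -0.7]
gripper_width: 0.0253
```

```bash
python3 -m jog '{"linear":[[-0.1,0,0],[-0.1,0,0],[0,0,0],[0,0,0],[0,0,0],[0,0,0],[0,0,0],[0,0,0]],"roll":[0,0,0,0,0,0,0,0],"claw":[0,0,0,0,0,0,0,0]}'; python3 - <<'E'
from h import *
s=arm.sense();print(s["tool_pos"],s["force"])
cv2.imwrite("pics/t4.png",cv2.resize(arm.camera("top")[70:220,270:510],None,fx=3,fy=3,interpolation=cv2.INTER_CUBIC))
cv2.imwrite("pics/s4.png",cv2.resize(arm.camera("scene")[140:370,100:310],None,fx=2.6,fy=2.6,interpolation=cv2.INTER_CUBIC))
E
```

```text
time: 11.35
tool_pos: [0.6372, -0.1445, 0.1323]
ee_rot: [0.684, 0.729, 0.001, -0.001]
force: [-0.7, 8.1, 0.6]
gripper_width: 0.0253
[ 0.63720478 -0.14446991  0.1323213 ] [-0.74818749  8.08622853  0.57982285]
```

View pics/s4.png

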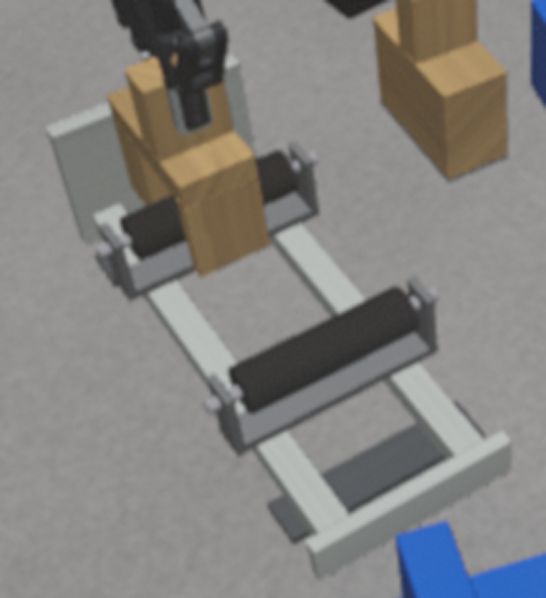

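The thick leg has met the plate: the force rose to 8 N while the motion stalled, with the gauge mid at rack y = 64 mm. The picture shows the gauge astride roller A at (200,190) and roller B untouched at (325,350). I back off, lift and step on to roller B.

```bash
python3 -m jog '{"linear":[[0.4,0,0],[0.5,0,0],[0,0,-1],[0,0,-3],[0,0,-4],[0,0,-3],[2.7,0,0],[4,0,0]],"roll":[0,0,0,0,0,0,0,0],"claw":[0,0,0,0,0,0,0,0]}';python3 -m jog '{"linear":[[4,0,0],[4,0,0],[0,0,0],[0,0,0],[0,0,0],[0,0,0],[0,0,0],[0,0,0]],"roll":[0,0,0,0,0,0,0,0],"claw":[0,0,0,0,0,0,0,0]}'; python3 w.py pics/w5.png; python3 - <<'E'
from h import *
im=cv2.imread("pics/w5.png").max(2)
c=cam("wrist")
for r in(170,185,200):
    x=np.flatnonzero(np.diff(np.r_[0,im[r]<55,0].astype(int))).reshape(-1,2)
    print(r,[tuple(map(int,q)) for q in x if q[1]-q[0]>12])
O=np.array([.6391,-.2088,0]);a=np.radians(3.55);yy=np.array([-np.sin(a),np.cos(a),0])
print([round(float((ray(c,u,190,.07)-O)@yy),4) for u in range(100,541,40)])
print((arm.sense()["tool_pos"]-O)@yy)
E
```

```text
time: 12.45
tool_pos: [0.6324, -0.0721, 0.2436]
ee_rot: [0.686, 0.728, 0.0, 0.001]
force: [0.1, 1.6, -2.6]
gripper_width: 0.0253
time: 13.45
tool_pos: [0.6274, 0.009, 0.2423]
ee_rot: [0.685, 0.729, -0.0, 0.0]
force: [-0.2, -0.2, -1.7]
gripper_width: 0.0255
13.45 [0.62741289 0.00904336 0.24228462] yaw 93.54322247241745 0.025462893796539928 [-0.17213068 -0.18969828 -1.69981795]
170 [(146, 179), (310, 339)]
185 [(147, 181), (309, 339)]
200 [(149, 182), (309, 339)]
[0.0196, 0.0555, 0.0914, 0.1273, 0.1633, 0.1992, 0.2351, 0.271, 0.3069, 0.3429, 0.3788, 0.4147]
0.21822141269064887
```

View pics/w5.png

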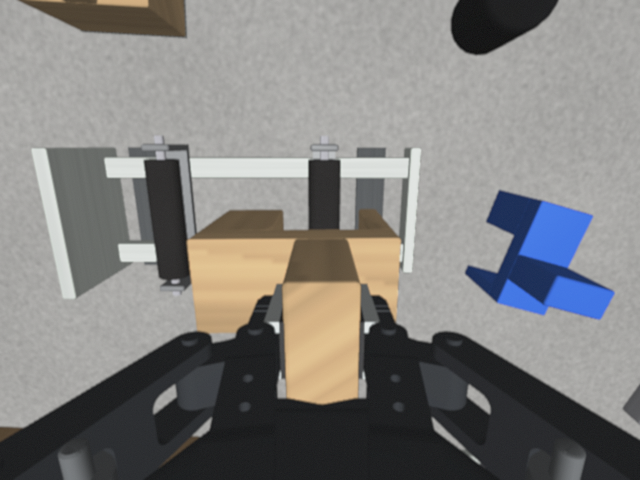

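Roller A is at column 165 (rack y about 77 mm), and roller B (309–339) sits in the slot. I'll lower and draw it to just short of contact.

```bash
python3 -m jog '{"linear":[[0,0,2],[0,0,3],[0,0,3],[0,0,2],[0,0,1],[0,0,0],[0,0,0],[0,0,0]],"roll":[0,0,0,0,0,0,0,0],"claw":[0,0,0,0,0,0,0,0]}';python3 -m jog '{"linear":[[-0.8,0,0],[-0.8,0,0],[-0.8,0,0],[-0.8,0,0],[-0.8,0,0],[-0.8,0,0],[-0.5,0,0],[0,0,0]],"roll":[0,0,0,0,0,0,0,0],"claw":[0,0,0,0,0,0,0,0]}';python3 -m jog '{"linear":[[-0.15,0,0],[-0.15,0,0],[0,0,0],[0,0,0],[0,0,0],[0,0,0],[0,0,0],[0,0,0]],"roll":[0,0,0,0,0,0,0,0],"claw":[0,0,0,0,0,0,0,0]}'
```

```text
time: 14.5
tool_pos: [0.6279, 0.0093, 0.1332]
ee_rot: [0.685, 0.729, 0.001, 0.001]
force: [0.2, 0.3, -1.9]
gripper_width: 0.0254
time: 15.5
tool_pos: [0.6305, -0.0447, 0.1322]
ee_rot: [0.685, 0.728, -0.0, 0.0]
force: [-0.5, 0.0, -2.8]
gripper_width: 0.0256
time: 16.5
tool_pos: [0.6308, -0.0466, 0.1323]
ee_rot: [0.685, 0.729, -0.0, -0.0]
force: [-0.0, 2.0, -3.3]
gripper_width: 0.025
```

```bash
python3 -m jog '{"linear":[[-0.15,0,0],[-0.15,0,0],[-0.15,0,0],[-0.1,0,0],[0,0,0],[0,0,0],[0,0,0],[0,0,0]],"roll":[0,0,0,0,0,0,0,0],"claw":[0,0,0,0,0,0,0,0]}';python3 -m jog '{"linear":[[-0.1,0,0],[0,0,0],[0,0,0],[0,0,0],[0,0,0],[0,0,0],[0,0,0],[0,0,0]],"roll":[0,0,0,0,0,0,0,0],"claw":[0,0,0,0,0,0,0,0]}'
```

```text
time: 17.5
tool_pos: [0.6314, -0.0523, 0.1324]
ee_rot: [0.685, 0.729, 0.0, 0.0]
force: [-1.0, 1.3, -1.7]
gripper_width: 0.0255
time: 18.5
tool_pos: [0.6314, -0.0531, 0.1324]
ee_rot: [0.685, 0.729, 0.0, 0.0]
force: [0.6, 2.2, -1.0]
gripper_width: 0.0256
```

```bash
python3 -m jog '{"linear":[[-0.1,0,0],[0,0,0],[0,0,0],[0,0,0],[0,0,0],[0,0,0],[0,0,0],[0,0,0]],"roll":[0,0,0,0,0,0,0,0],"claw":[0,0,0,0,0,0,0,0]}';python3 -m jog '{"linear":[[-0.1,0,0],[0,0,0],[0,0,0],[0,0,0],[0,0,0],[0,0,0],[0,0,0],[0,0,0]],"roll":[0,0,0,0,0,0,0,0],"claw":[0,0,0,0,0,0,0,0]}'
```

```text
time: 19.5
tool_pos: [0.6313, -0.0542, 0.1323]
ee_rot: [0.685, 0.729, -0.0, 0.0]
force: [1.2, 0.6, -1.2]
gripper_width: 0.0256
time: 20.5
tool_pos: [0.6313, -0.0546, 0.1322]
ee_rot: [0.685, 0.729, 0.0, -0.0]
force: [0.5, 4.8, -2.1]
gripper_width: 0.0254
```

Contact: 4.8 N against 2.2 N of pulling force, with the gauge mid at rack y = 154.4 mm against 154.3 expected. I back off, lift and carry the gauge to its old place on the bench.

```bash
python3 -m jog '{"linear":[[0.4,0,0],[0.5,0,0],[0,0,-1],[0,0,-3],[0,0,-4],[0,0,-3],[0,0,0],[0,0,0]],"roll":[0,0,0,0,0,0,0,0],"claw":[0,0,0,0,0,0,0,0]}';python3 -m jog '{"linear":[[1.7,-4.75,0],[1.7,-4.75,0],[1.7,-4.75,0],[1.7,-4.75,0],[0,0,0],[0,0,3],[0,0,3],[0,0,0]],"roll":[0,0,0,0,0,0,0,0],"claw":[0,0,0,0,0,0,0,0]}'; python3 -m jog '{"linear":[[0,0,3],[0,0,2],[0,0,1],[0,0,1],[0,0,0],[0,0,0],[0,0,0],[0,0,0]],"roll":[0,0,0,0,0,0,0,0],"claw":[0,0,0,0,0,0,0,0]}'
```

```text
time: 21.5
tool_pos: [0.6303, -0.0462, 0.2417]
ee_rot: [0.685, 0.729, -0.0, -0.0]
force: [1.0, 0.6, -2.8]
gripper_width: 0.0252
time: 22.5
tool_pos: [0.4358, 0.0096, 0.1804]
ee_rot: [0.685, 0.729, -0.002, -0.001]
force: [-0.2, 0.3, -0.9]
gripper_width: 0.0254
time: 23.5
tool_pos: [0.4372, 0.01, 0.1126]
ee_rot: [0.685, 0.729, 0.0, 0.0]
force: [0.5, 0.1, -1.5]
gripper_width: 0.0253
```

```bash
python3 -m jog '{"linear":[[0,0,0.5],[0,0,0.4],[0,0,0.3],[0,0,0.2],[0,0,0.1],[0,0,0],[0,0,0],[0,0,0]],"roll":[0,0,0,0,0,0,0,0],"claw":[0,0,0,0,0,0,0,0]}'
```

```text
time: 24.5
tool_pos: [0.437, 0.01, 0.0974]
ee_rot: [0.685, 0.729, 0.0, 0.0]
force: [-0.2, 0.0, -2.5]
gripper_width: 0.0254
```

```bash
python3 -m jog '{"linear":[[0,0,0.1],[0,0,0],[0,0,0],[0,0,0],[0,0,0],[0,0,0],[0,0,0],[0,0,0]],"roll":[0,0,0,0,0,0,0,0],"claw":[0,0,0,0,0,0,0,0]}'
```

```text
time: 25.5
tool_pos: [0.4372, 0.0098, 0.0969]
ee_rot: [0.685, 0.729, 0.0, 0.0]
force: [-2.3, -1.1, 9.3]
gripper_width: 0.0256
```

On the bench (9 N upward). Open, lift straight up, then step aside and look.

```bash
python3 -m jog '{"linear":[[0,0,0],[0,0,0],[0,0,0],[0,0,0],[0,0,0],[0,0,0],[0,0,0],[0,0,-1]],"roll":[0,0,0,0,0,0,0,0],"claw":[1,1,1,1,1,1,1,1]}';python3 -m jog '{"linear":[[0,0,-2],[0,0,-3],[0,0,-4],[0,0,-4],[0,0,0],[0,0,0],[0,0,0],[0,0,0]],"roll":[0,0,0,0,0,0,0,0],"claw":[1,1,1,1,1,1,1,1]}';python3 -m jog '{"linear":[[5,0,0],[5,0,0],[5,0,0],[5,0,0],[5,0,0],[5,0,0],[0,0,0],[0,0,0]],"roll":[0,0,0,0,0,0,0,0],"claw":[1,1,1,1,1,1,1,1]}'
python3 - <<'E'
from h import *
cv2.imwrite("pics/t6.png",arm.camera("top"))
cv2.imwrite("pics/t6c.png",cv2.resize(arm.camera("top")[85:285,280:510],None,fx=3,fy=3,interpolation=cv2.INTER_CUBIC))
E
```

```text
time: 26.5
tool_pos: [0.4365, 0.0099, 0.1062]
ee_rot: [0.685, 0.729, -0.001, -0.0]
force: [1.2, -0.2, -0.0]
gripper_width: 0.0856
time: 27.5
tool_pos: [0.4366, 0.0099, 0.2356]
ee_rot: [0.685, 0.729, -0.001, -0.0]
force: [-0.7, -0.0, 0.1]
gripper_width: 0.0856
time: 28.5
tool_pos: [0.4182, 0.3087, 0.2356]
ee_rot: [0.685, 0.729, -0.001, 0.0]
force: [0.2, -0.2, -0.2]
gripper_width: 0.0852
```

View pics/t6c.png

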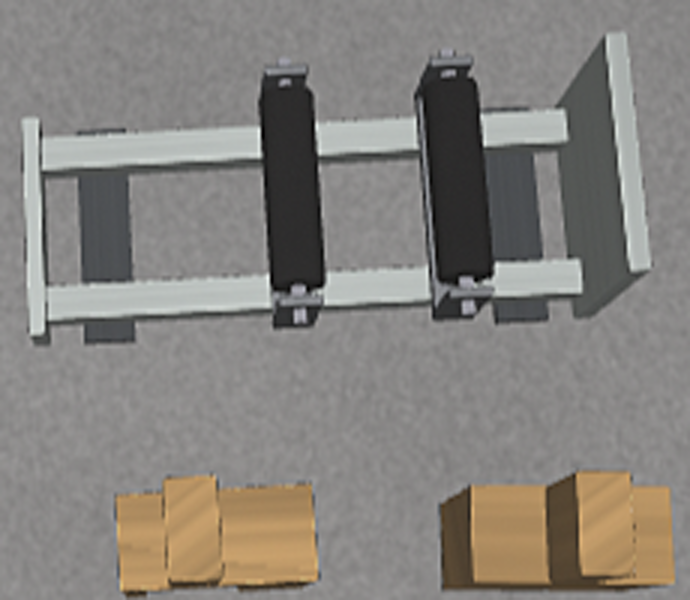

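The picture shows the gauge upright at (190,530), both rollers drawn in, and roller A about (459,180) and B about (292,189) in the crop.

```bash
python3 - <<'E'
from h import *
c=cam("top");g=lambda u,v,z:ray(c,u/3+280-.33,v/3+85-.33,z)
m=lambda ps:np.mean([g(u,v,.067) for u,v in ps],0)
a=m([(425,80),(477,78),(493,278),(440,283)]);b=m([(262,90),(312,90),(324,285),(271,290)])
O=np.array([.6391,-.2088,.067]);t=np.radians(3.55);y=np.array([-np.sin(t),np.cos(t),0])
print((a-O)@y,np.linalg.norm(a-b))
s=arm.sense();print(s["time"],s["force"])
arm.sign_off()
E
```

```text
0.07507467266807197 0.09016129513337563
28.6 [ 0.25904973  0.02792046 -0.23024779]
the job is handed in; nothing more can be done
```

I drew both rollers to their gaps with the wooden gauge, stood it back on the bench and handed the job in at 28.6 s; no verdict was reported.

- **Roller gaps:** the last top view puts roller A's axis 75.1 mm from the plate (75 wanted). The two roller axes are 90.2 mm apart (90 wanted).
- **Contact on the way:** the thick leg met the plate at about 8 N and roller A at about 5 N. In the last view roller A is still at its 75 mm, so the second pull did not push it out of place.
- **Gauge:** it stands upright on the bench, off the rack, near where it started. The gripper is open and about 0.3 m away, with essentially no force on it.
- **Uprightness:** this was judged by eye from the picture, not measured as an angle.

No check failed or disagreed. I viewed 10 pictures.

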